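# Hold a spring clip gaping over the edge of a standing card

## Task

Pinch the finger loops of the steel spring clip parked on the brass rail to spread its jaws, take it off the rail, and bring it down squarely over the middle of the top edge of the taller standing card until the jaw tips are about 15 mm below that edge. Finish while still holding it there, jaws wide open on both sides of the card and not touching it, so that a loan slip can be tucked in. Be gentle: never squeeze the loops with more than 25 N, do not push against the cards, and leave the other things where they lie.

Things in the scene. Friction and masses are not known exactly. Their poses are not given: they have to be found in the camera images.
- clip_grip (a point): Steel spring clip like a big clothes peg standing jaws down, 30 mm wide (x), 82 tall. Point midway between its finger loops (bars 8 mm thick, 30 long along x), 78 mm above the jaw tips. Parked, z is up and the loops lie 22 mm to either side along y, 52 mm over all: pinch them along y from above, level with this point. It belongs to the +y half and tilts with it (half the joint value).
- clip: The same clip, its +y half; origin between the jaw tips, 78 mm below clip_grip in its own frame. About 70 g in all. Halves join at a coil (10 mm thick, along x, the hinge axis) 36 mm above the tips; the coil's underside, 31 mm above the tips, sits on the rail's top when parked. From the loops' centres down to the tips is 78 mm parked, about 81 mm at joint 0.5.
- clip_jaw (a joint): Angle between the clip's halves, rad: about 0 parked (jaws 3 mm apart, nipping the rail), 0.60 at the stop. Pinching the loops opens the jaws: width over the loops is 52 mm at 0, 37 at 0.35, 31 at 0.48, 25 at the stop; gap between the tips then 3, 15, 20, 24 mm. The spring takes about 4 N on each loop to begin, 7 N at 0.5.
- tip_a (a point): Inner edge of the tip of the jaw on the clip's +y side (the +y half), at the middle of its 30 mm width.
- tip_b (a point): Inner edge of the tip of the jaw on the clip's -y side (the hinged half), at the middle of its 30 mm width.
- rail: Parking rail, fixed: dark wood block 110 x 50 x 22 mm with an upright brass fin 3 mm thick, 90 mm long along its x, its top 56 mm above the table. Origin under the centre, on the table. The clip is parked astride the fin with its x along the rail's x.
- tall_card: The taller standing card, fixed: stiff white card 3 mm thick, 90 mm long along its x, its top edge 95 mm above the table, upright in a dark wood block 110 x 53 x 20 mm. Origin under the centre, on the table; y is square to the card's faces.
- tall_card_edge (a point): Middle of the top edge of the taller card, 95 mm above the table; same axes as body tall_card.
- low_card: The lower standing card, not to be used, fixed: the same, but its top edge is 60 mm above the table. Origin under the centre, on the table.
- drawer: Pulled-out dark wood drawer, 200 x 460 mm inside its case front, walls 62 mm high, 100 mm high case behind it; fixed. Origin under the drawer's centre. A bystander.
- slide_rule: Ivory-white slide rule 34 x 150 x 7 mm in the drawer, a bystander.
- cursor: Clear acrylic cursor frame 42 x 41 x 8 mm in the drawer, a bystander.
- compass: Chrome compass 28 x 143 x 8 mm in the drawer, a bystander.
- protractor: Green half-round protractor about 55 x 100 x 4 mm flat on the table, a bystander.
- magnifier: Brass magnifier with wooden handle, 48 x 112 x 8 mm, flat on the table, a bystander.
- eraser: Eraser 45 x 22 x 12 mm on the table, a bystander.
- weight: Brass weight with a knob, 30 mm across, 34 mm tall, on the table, a bystander.

How it is judged (in metres and radians):
On the way:
1. the clip is spread open in the gripper, lifted clear of the rail (value of joint clip_jaw above 0.2 rad and height (world z) of clip above 0.062 m and contact force between clip and rail below 0.1 N and contact force between clip and the fingers above 2 N), for 0.1 s.
At the end, for the whole second after the job is handed in: The gripper still holds the clip, jaws open by at least 0.32 rad (about 14 mm between the tips), one jaw on each side of the taller card, both tips 6 to 27 mm below its top edge and within 25 mm of its middle, the clip square to the card within 0.20 rad, still, and not touching the card (value of joint clip_jaw above 0.32 rad and ((y of tip_a in the frame of tall_card_edge above 0.0025 m and y of tip_b in the frame of tall_card_edge below -0.0025 m) or (y of tip_a in the frame of tall_card_edge below -0.0025 m and y of tip_b in the frame of tall_card_edge above 0.0025 m)) and z of tip_a in the frame of tall_card_edge between -0.027 and -0.006 m and z of tip_b in the frame of tall_card_edge between -0.027 and -0.006 m and x of tip_a in the frame of tall_card_edge between -0.025 and 0.025 m and x of tip_b in the frame of tall_card_edge between -0.025 and 0.025 m and angle between the x axis of clip and the x axis of tall_card, either way round below 0.2 rad and contact force between clip and the fingers above 4 N and contact force between clip and tall_card below 0.3 N and linear speed of clip below 0.03 m/s); the arm keeps its last pose, push and grip.
It fails at once if the clip is squeezed with more than 25 N a finger (with some allowance, the two fingers added up) (contact force between clip and the fingers above 56 N).
It fails at once if the clip or the arm pushes against a card with more than 4 N (contact force between any of clip, the arm and tall_card above 4 N or contact force between any of clip, the arm and low_card above 4 N).
It fails at once if a bystander is moved by more than 20 mm (distance of any of slide_rule, cursor, compass, protractor, magnifier, eraser, weight from where it was at the start of the episode above 0.02 m).
It also fails if it takes over 45 s, if anything falls off the work surface, if the arm or the gripper's body presses on something with over 40 N, if the wrist force passes 120 N, or if a joint passes its speed limit or range.

## Robot

A 6-joint arm with a two-finger parallel gripper is mounted at the origin on the work surface. World frame = base frame: x ahead of the robot, y to its left, z up, the work surface at z = 0. Lengths are in mm, angles in rad, forces in N, time in s.
With the tool pointing down it reaches from about 325 to 775 mm from the base axis. Payload 5.5 kg.
Tool frame: the origin (TCP) lies at the centre of the arm's flange, where the gripper is bolted on; the fingertips stand 182 mm ahead of it and the grasp point (between the pads) lies manip.hold_point_z ahead of it (manip.hold_point_z is the distance from the TCP to the grasp point, in mm); x points along the fingers, y is the direction in which the jaws open and shut, and the axes are right-handed (so a half turn about x gives the same grasp; the last joint's range is limited). The gripper opens to 88 mm and grips with 3 to 60 N. Pads are 20 mm wide; open, the fingers measure 115 mm over their backs; the gripper's body (75 mm by 178 mm) begins 61 mm behind the grasp point.
Start: joints at [1.085, 0.091, 1.231, -0, 1.82, -0.057], TCP at [249.474, 545.693, 404.631] pointing down, gripper open.
Joint ranges: [-2.87, 2.87], [-0.86, 2.18], [0.17, 2.46], [-1.51, 4.65], [0.06, 2.69], [-2.65, 2.65]. Speed limits (rad/s): [2.57, 2.57, 3.01, 3.14, 3.14, 3.14].

## Interface

Orientations are given as a rotation vector (axis times angle).
In Python, from station import manip gives the robot as it stands. Calls block until the motion is done:
- manip.reach(position, orientation): joint-space move of the TCP to a pose.
- manip.servo_line(position, speed=150, ori=None, max_force=None): straight line of the TCP; ori=None keeps the orientation; speed is the mean speed in mm/s. With max_force (N) it stops when the force on the tool has changed by that much, and returns True; else False.
- manip.set_joints(angles): joint-space move.
- manip.grip(opening): finger opening in mm; the grip force is fixed at half the most; returns when the fingers have stopped.
- manip.wait(seconds).
- manip.ik(position, orientation): joint angles nearest the present ones, or None.
- manip.camera(name): name is "side" or "top"; returns the picture (400x640x3 uint8, red, green, blue); there is no depth.
- manip.camera_params(name): a dict with "mtx" (3x3 intrinsics, pixels), "world_to_cam" (4x4, takes a point from world to camera coordinates). Camera axes: x right, y down, z forward; pixel columns grow to the right and rows downward; lengths in mm; the calibration is good to about 2 mm. A picture is of the moment at which its call begins. camera_params takes no time and is no camera call.
A pose or a line that the arm cannot do raises manip.Unreachable and nothing moves.
- manip.job_done(): hands the job in, once; it reports no verdict.
Readings, each from a call of its own:
- manip.read_time_s(): time.
- manip.read_q(): joint angles.
- manip.read_joint_velocities(): joint speeds.
- manip.read_joint_torque(): joint torques, N m.
- manip.read_ee_pos(): TCP position.
- manip.read_orientation(): TCP orientation.
- manip.read_wrist_force(): force on the tool from outside, world axes, zero at the start.
- manip.read_wrist_torque(): the same for the moment, N m.
- manip.read_width(): finger opening in mm.
Only numpy, scipy, OpenCV 4.12 (cv2) and the standard library are available. Lean on these libraries where they do the work, as an engineer would, in place of code of your own. Each camera call takes 0.05 s, during which the arm holds its last target.

## Working session

There is one attempt and no reset: what is moved stays moved. The work goes in short steps, each a Python script; the robot and the scene stay as the last script left them, time stands still between calls to the robot, and variables do not carry over. Pictures are saved under pics/ and viewed, and the job is handed in when it is done.

```bash
mkdir -p pics; ls; python3 - <<'E'
from station import manip
import cv2
for n in("top","side"):
    im=manip.camera(n); cv2.imwrite(f"pics/{n}0.png",im[:,:,::-1])
    p=manip.camera_params(n); print(n,p["mtx"].round(1).tolist(),p["world_to_cam"].round(3).tolist())
print(manip.hold_point_z,manip.read_orientation(),manip.read_width(),manip.read_time_s())
E
```

```text
pics
top [[480.1, 0.0, 322.8], [0.0, 480.1, 203.5], [0.0, 0.0, 1.0]] [[-0.002, -1.0, 0.011, -23.699], [-0.993, 0.001, -0.119, 553.074], [0.119, -0.012, -0.993, 1273.083], [0.0, 0.0, 0.0, 1.0]]
side [[430.8, 0.0, 322.7], [0.0, 430.8, 197.2], [0.0, 0.0, 1.0]] [[0.779, -0.627, 0.015, -449.646], [-0.467, -0.596, -0.654, 277.463], [0.419, 0.502, -0.757, 1235.71], [0.0, 0.0, 0.0, 1.0]]
163.3 [ 0.33498176  1.54493024 -0.33764638] 87.56297809635453 0.1
```

View pics/top0.png

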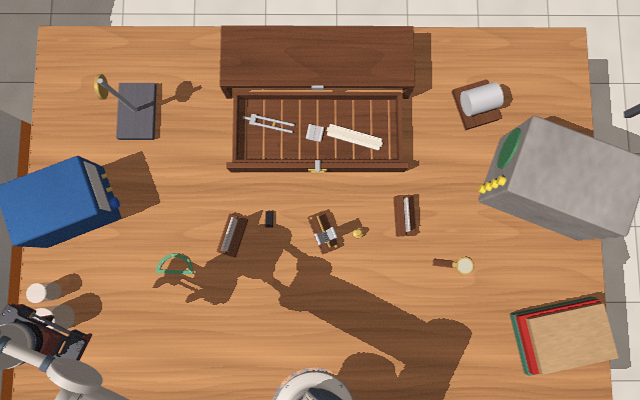

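View pics/side0.png

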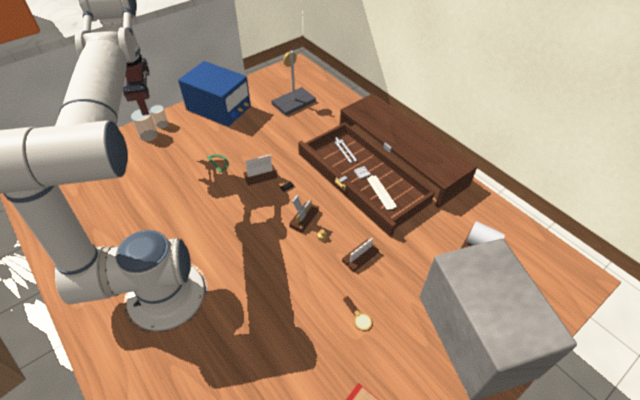

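The top view shows the clip and rail near (324,232), with cards at (233,234) and (405,215). The side view has cards at (260,170) and (360,250), and the left one looks taller. I'll zoom in.

```bash
python3 - <<'E'
import cv2,numpy as np
t=cv2.imread("pics/top0.png");s=cv2.imread("pics/side0.png")
def crop(im,x,y,w,h,k): return cv2.resize(im[y:y+h,x:x+w],None,fx=k,fy=k,interpolation=cv2.INTER_CUBIC)
a=np.hstack([crop(t,210,205,45,60,8),crop(t,300,205,45,60,8)])
b=np.hstack([crop(s,235,140,60,50,6),crop(s,280,185,60,50,6)])
cv2.imwrite("pics/ct.png",a);cv2.imwrite("pics/cs.png",b)
E
```

```text
(no output)
```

View pics/ct.png

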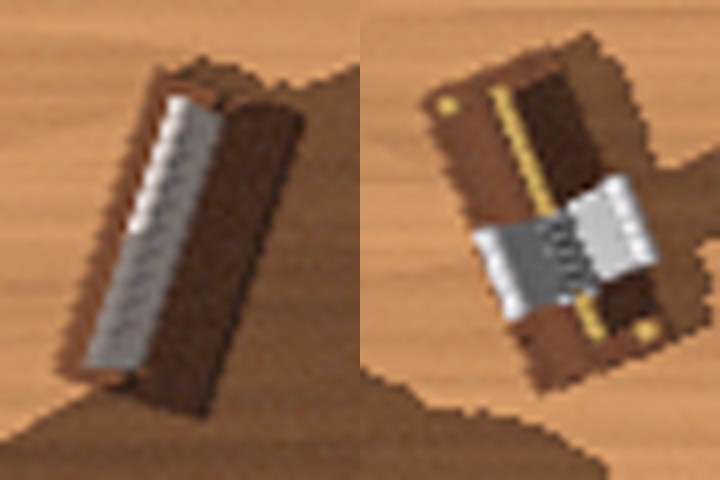

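View pics/cs.png

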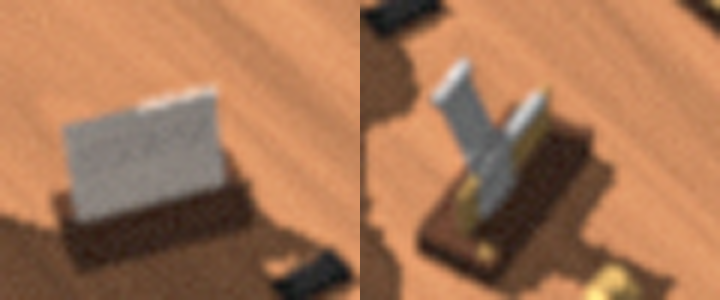

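```bash
cat > h.py <<'E'
import cv2,numpy as np
from station import manip
C={n:manip.camera_params(n) for n in("top","side")}
def P(n): return C[n]["mtx"]@C[n]["world_to_cam"][:3]
def tri(pt,ps):
    X=cv2.triangulatePoints(P("top"),P("side"),np.array(pt,float).reshape(2,1),np.array(ps,float).reshape(2,1))[:,0];return X[:3]/X[3]
def proj(n,X):
    u=P(n)@np.append(X,1.);return u[:2]/u[2]
def plane(n,px,z):
    R=C[n]["world_to_cam"];c=-R[:3,:3].T@R[:3,3];d=R[:3,:3].T@np.linalg.solve(C[n]["mtx"],[px[0],px[1],1.])
    return c+d*(z-c[2])/d[2]
def mask(im,box,smax=60,vmin=90):
    x,y,w,h=box;m=np.zeros(im.shape[:2],np.uint8);hs=cv2.cvtColor(im,cv2.COLOR_BGR2HSV)
    k=((hs[...,1]<smax)&(hs[...,2]>vmin)).astype(np.uint8);m[y:y+h,x:x+w]=k[y:y+h,x:x+w];return m
E
python3 - <<'E'
from h import *
t=cv2.imread("pics/top0.png");s=cv2.imread("pics/side0.png")
for n,im,b in(("top",t,(215,208,38,50)),("side",s,(240,145,38,40)),("top",t,(310,220,32,30)),("side",s,(285,190,35,35))):
    m=mask(im,b,70 if n=="top" else 60)
    cs,_=cv2.findContours(m,cv2.RETR_EXTERNAL,cv2.CHAIN_APPROX_NONE)
    for c in cs:
        if cv2.contourArea(c)>8: print(n,cv2.contourArea(c),cv2.approxPolyDP(c,1.5,True)[:,0].tolist(),cv2.minAreaRect(c))
# hand-picked from zooms
f=lambda x,y,ox,oy,k:((x+.5)/k-.5+ox,(y+.5)/k-.5+oy)
T=lambda x,y:f(x,y,210,205,8); T2=lambda x,y:f(x-360,y,300,205,8)
S=lambda x,y:f(x,y,235,140,6); S2=lambda x,y:f(x-360,y,280,185,6)
for n in C:
    R=C[n]["world_to_cam"];print(n,(-R[:3,:3].T@R[:3,3]).round(0))
print("card far",tri(T(180,97),S(215,90)).round(1),"near",tri(T(92,365),S(65,126)).round(1))
# clip loops, top-edge ends; left loop in top=+y
print("L far",tri(T2(485,232),S2(463,62)).round(1),"L near",tri(T2(513,312),S2(434,98)).round(1))
print("R far",tri(T2(622,180),S2(543,95)).round(1),"R near",tri(T2(650,260),S2(513,132)).round(1))
E
```

```text
top 196.5 [[231, 217], [221, 250], [227, 250], [236, 219]] ((228.9499969482422, 234.1500244140625), (6.957010269165039, 35.10127639770508), 18.434946060180664)
side 366.5 [[270, 155], [246, 161], [248, 176], [270, 171]] ((258.9209899902344, 165.59976196289062), (16.08397674560547, 26.823591232299805), 75.25643920898438)
top 205.0 [[333, 227], [314, 234], [318, 244], [336, 237]] ((325.62066650390625, 235.5517120361328), (12.627283096313477, 20.42648696899414), 68.19859313964844)
side 135.0 [[296, 195], [292, 201], [300, 214], [300, 220], [304, 215], [304, 209], [310, 201], [303, 207]] ((298.2780456542969, 207.3975372314453), (16.762327194213867, 21.44181251525879), 24.775142669677734)
top [ 398.  -10. 1330.]
side [ -38. -737. 1123.]
card far [512.4 210.3  92. ] near [426.8 235.8  94.9]
L far [467.3  -4.2 105.9] L near [442.  -13.1 103.5]
R far [484.5 -48.4 107.5] R near [458.9 -57.1 105. ]
```

Two views agree. The left card's top edge is at z≈93.5 and 89 mm long, so it is the tall one. The clip loops are at z≈105 with centre about (463,-31). I'll cross-check yaw with the rail fin, confirm the right card is the low one, then move above the clip.

```bash
cat >> h.py <<'E'
from scipy.spatial.transform import Rotation as Ro
def down(yaw,flip=1):  # yaw = clip x-axis direction; tool y = clip y (or opposite)
    y=flip*np.array([-np.sin(yaw),np.cos(yaw),0]);x=np.array([0,0,-1.]);return Ro.from_matrix(np.c_[x,y,np.cross(x,y)]).as_rotvec()
E
python3 - <<'E'
from h import *
f=lambda x,y,ox,oy,k:((x+.5)/k-.5+ox,(y+.5)/k-.5+oy)
T2=lambda x,y:f(x-360,y,300,205,8)
a=plane("top",T2(500,90),56);b=plane("top",T2(596,336),56);d=a-b
print("fin",a.round(1),b.round(1),"mid",((a+b)/2).round(1),np.linalg.norm(d),np.degrees(np.arctan2(d[1],d[0])))
for yaw,p in((np.radians(20),(463,-31,430)),(np.radians(-16.6),(470,223,430))):
    for fl in(1,-1):
        q=manip.ik(p,down(yaw,fl));print(fl,None if q is None else np.round(q,2))
manip.servo_line((230,400,450),speed=250)
manip.reach((463,-31,400),down(np.radians(20),1) if True else 0)
for n in C: cv2.imwrite(f"pics/{n}1.png",manip.camera(n)[:,:,::-1])
print(manip.read_q(),manip.read_time_s(),manip.read_wrist_force())
E
```

```text
fin [517.4  -9.   56. ] [435.7 -40.6  56. ] mid [476.5 -24.8  56. ] 87.60955786910677 21.18128161844623
1 [-0.14 -0.27  1.52  0.    1.89 -2.06]
-1 [-0.14 -0.27  1.52 -0.    1.89  1.08]
1 [ 0.38 -0.12  1.39 -0.    1.87 -0.9 ]
-1 [ 0.38 -0.12  1.39 -0.    1.87  2.24]
[-1.38617995e-01 -2.76145233e-01  1.58388142e+00  1.99243097e-04
  1.83390406e+00 -2.05959981e+00] 2.7583 [ 0.06266507 -0.92987246  0.41789064]
```

```bash
python3 - <<'E'
from h import *
yaw=np.radians(20.7)
manip.servo_line((463.3,-30.6,310),speed=150,ori=down(yaw))
for n in C: cv2.imwrite(f"pics/{n}2.png",manip.camera(n)[:,:,::-1])
t=cv2.imread("pics/top2.png");s=cv2.imread("pics/side2.png")
crop=lambda im,x,y,w,h,k: cv2.resize(im[y:y+h,x:x+w],None,fx=k,fy=k,interpolation=cv2.INTER_CUBIC)
cv2.imwrite("pics/c2.png",np.hstack([crop(t,290,190,80,90,5),crop(s,260,150,80,90,5)]))
print(manip.read_ee_pos())
E
```

```text
[463.57043205 -30.58868285 311.61792992]
```

View pics/c2.png

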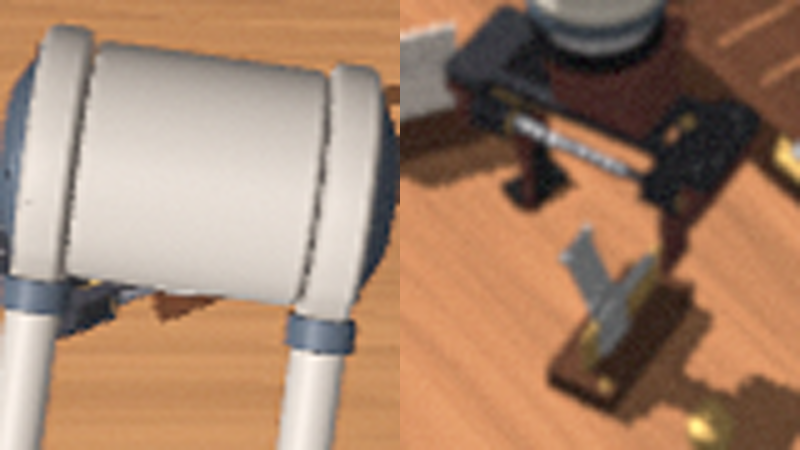

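The top view is blocked by the arm. In the side view the fingers straddle the clip loops, roughly centred. Next I descend and close in small steps.

```bash
python3 - <<'E'
from h import *
print(manip.servo_line((463.3,-30.6,266),speed=80,ori=down(np.radians(20.7)),max_force=8))
for w in (62,56,52,48,44):
    manip.grip(w);print(w,manip.read_width(),manip.read_wrist_force().round(2),manip.read_wrist_torque().round(2),manip.read_time_s())
print(manip.read_ee_pos())
cv2.imwrite("pics/s3.png",cv2.resize(manip.camera("side")[150:240,260:350,::-1],None,fx=6,fy=6,interpolation=cv2.INTER_CUBIC))
E
```

```text
False
62 62.46462420725634 [ 0.15 -0.48  0.68] [0.07 0.   0.03] 4.9083
56 56.00461766222839 [0.19 0.52 0.05] [ 0.02  0.02 -0.03] 5.25
52 51.88619686571426 [-0.81 -0.21  1.18] [ 0.09 -0.01  0.03] 5.5583
48 48.12203800634529 [-0.66 -0.05  5.86] [ 0.07  0.15 -0.01] 5.8667
44 44.11605938099474 [-1.59 -0.49  6.79] [-0.05  0.28  0.02] 6.175
[463.58219823 -30.80948876 267.59128206]
```

View pics/s3.png

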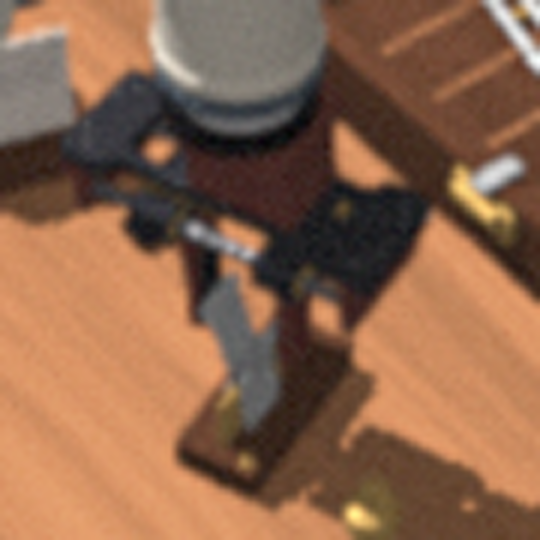

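```bash
python3 - <<'E'
from h import *
z=266
for w in (40,36,33):
    manip.grip(w);z+=0.8;manip.servo_line((463.3,-30.6,z),speed=20)
    print(w,manip.read_width(),manip.read_wrist_force().round(2),manip.read_wrist_torque().round(2),manip.read_time_s())
print(manip.servo_line((463.3,-30.6,z+25),speed=40),manip.read_wrist_force().round(2))
manip.servo_line((463.3,-30.6,z+110),speed=120)
print(manip.read_width(),manip.read_wrist_force().round(2),manip.read_ee_pos(),manip.read_time_s())
cv2.imwrite("pics/s4full.png",manip.camera("side")[:,:,::-1])
cv2.imwrite("pics/s4.png",cv2.resize(cv2.imread("pics/s4full.png")[110:230,260:350],None,fx=5,fy=5,interpolation=cv2.INTER_CUBIC))
E
```

```text
40 40.093392670304596 [-0.36 -1.17  7.92] [-0.14  0.1  -0.01] 6.7833
36 36.429047183158694 [ 0.47 -0.64  7.41] [-0.19  0.05  0.02] 7.3417
33 33.34958911912958 [-0.08 -1.89  7.06] [-0.25 -0.09 -0.04] 7.8833
False [-0.02 -0.07 -1.05]
33.352778279601175 [-0.01  0.12 -1.07] [463.279454   -30.60602278 377.47674384] 9.5167
```

View pics/s4.png

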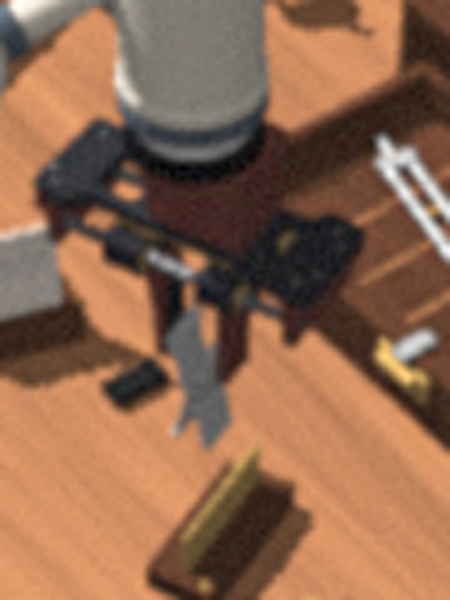

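The clip is off the rail with its jaws open. In the crop, the +y tip is near (178,432) and the -y tip near (210,446). I'll estimate tip and loop positions by casting rays onto the plane of the clip's near (-x) end.

```bash
cat >> h.py <<'E'
def vplane(n,px,c0,nrm):
    R=C[n]["world_to_cam"];c=-R[:3,:3].T@R[:3,3];d=R[:3,:3].T@np.linalg.solve(C[n]["mtx"],[px[0],px[1],1.])
    return c+d*((np.asarray(c0)-c)@nrm)/(d@nrm)
E
python3 - <<'E'
from h import *
g=lambda x,y:((x+.5)/5-.5+260,(y+.5)/5-.5+110)
yaw=np.radians(20.7);ex=np.array([np.cos(yaw),np.sin(yaw),0]);ey=np.array([-ex[1],ex[0],0]);c=np.array([463.3,-30.6,214.2])
for nm,p in dict(tipL=(178,432),tipR=(210,446),loopL=(187,303)).items():
    w=vplane("side",g(*p),c-15*ex,ex);print(nm,w.round(1),"y",((w-c)@ey).round(1),"dz",(w-c)[2].round(1))
for s in(1,-1):
  for nm,v in dict(tip=(-15,s*9.5,-80),loop=(-15,s*12,4)).items():
    u=proj("side",c+v[0]*ex+v[1]*ey+np.array([0,0,v[2]]));print(nm,s,((u-[260,110])*5).round(0))
im=cv2.imread("pics/s4full.png")[150:205,285:315];cv2.imwrite("pics/s4b.png",cv2.resize(im,None,fx=14,fy=10.7,interpolation=cv2.INTER_CUBIC))
E
```

```text
tipL [445.9 -26.9 136.5] y 9.6 dz -77.7
tipR [454.  -48.4 137.3] y -13.3 dz -76.9
loopL [449.6 -36.9 253.7] y -1.0 dz 39.5
tip 1 [176. 433.]
loop 1 [168. 336.]
tip -1 [203. 445.]
loop -1 [203. 351.]
```

View pics/s4b.png

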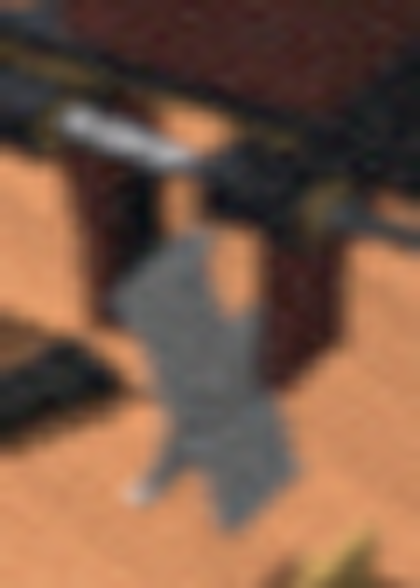

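The tips are about 78 mm below the grasp point and centred to 1–2 mm. Next I hover over the tall card.

```bash
python3 - <<'E'
from h import *
o=down(np.radians(-16.6))
manip.reach((469.6,223,390),o)
manip.servo_line((469.6,223,355),speed=60,ori=o)
manip.wait(.3)
print(manip.read_ee_pos(),manip.read_width(),manip.read_q().round(2),manip.read_wrist_force().round(2),manip.read_time_s())
for n in C: cv2.imwrite(f"pics/{n}5.png",manip.camera(n)[:,:,::-1])
t=cv2.imread("pics/top5.png");s=cv2.imread("pics/side5.png")
crop=lambda im,x,y,w,h,k: cv2.resize(im[y:y+h,x:x+w],None,fx=k,fy=k,interpolation=cv2.INTER_CUBIC)
cv2.imwrite("pics/c5.png",np.hstack([crop(t,200,190,60,90,6),crop(s,230,105,60,90,6)]))
E
```

```text
[469.61659592 223.05641119 355.38531781] 33.286816722350984 [ 0.38 -0.13  1.54  0.    1.73 -0.9 ] [-0.12 -0.28  0.33] 11.6833
```

View pics/c5.png

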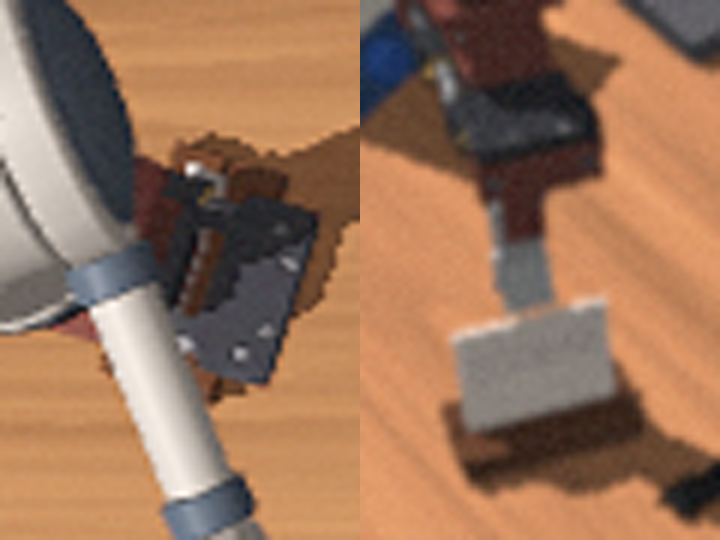

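```bash
python3 - <<'E'
from h import *
yaw=np.radians(-16.6);ex=np.array([np.cos(yaw),np.sin(yaw),0]);ey=np.array([-ex[1],ex[0],0]);c=manip.read_ee_pos()-[0,0,163.3]
cr=lambda u:((u-[230,105])*6+[362.5,2.5]).round(0)
for y in(-11.5,-13.3):
  for x in(-15,15): print(y,x,cr(proj("side",c+x*ex+y*ey+np.array([0,0,-77]))))
for x in(-45,45):
  for y in(-1.5,1.5):print("edge",x,y,cr(proj("side",np.array([469.6,223,95])+x*ex+y*ey)))
E
```

```text
-11.5 -15 [505. 310.]
-11.5 15 [557. 297.]
-13.3 -15 [506. 312.]
-13.3 15 [558. 299.]
edge -45 -1.5 [453. 338.]
edge -45 1.5 [451. 334.]
edge 45 -1.5 [605. 298.]
edge 45 1.5 [604. 295.]
```

Predicted and observed pixels agree to within about half a pixel for the card edge, and within about 1 px for the jaw. I'll descend slowly with a force guard.

```bash
python3 - <<'E'
from h import *
print(manip.servo_line((469.6,223,333),speed=25,max_force=2.5),manip.read_wrist_force().round(2),manip.read_wrist_torque().round(2))
print(manip.servo_line((469.6,223,321),speed=15,max_force=2.5))
manip.wait(.5)
print(manip.read_ee_pos(),manip.read_width(),manip.read_wrist_force().round(2),manip.read_wrist_torque().round(2),manip.read_time_s())
for n in C: cv2.imwrite(f"pics/{n}6.png",manip.camera(n)[:,:,::-1])
s=cv2.imread("pics/side6.png")
cv2.imwrite("pics/c6.png",cv2.resize(s[125:190,235:290],None,fx=9,fy=9,interpolation=cv2.INTER_CUBIC))
E
```

```text
False [-0.6   0.27 -0.53] [ 0.01 -0.01  0.04]
False
[469.60576097 222.98750639 321.02398494] 33.57856007852 [-0.59  0.33 -1.45] [-0.   -0.02 -0.05] 14.2667
```

View pics/c6.png

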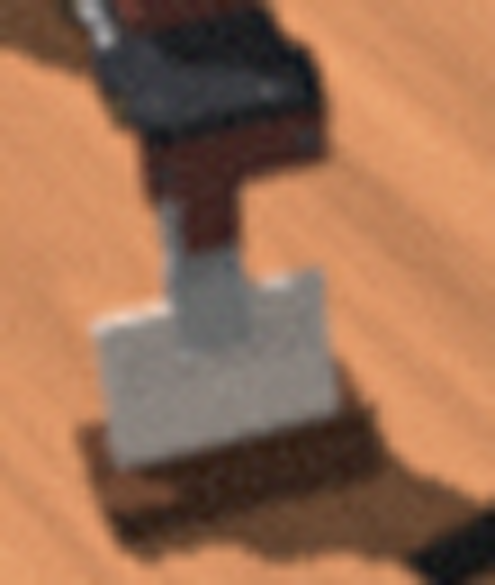

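```bash
python3 - <<'E'
from h import *
yaw=np.radians(-16.6);ex=np.array([np.cos(yaw),np.sin(yaw),0]);ey=np.array([-ex[1],ex[0],0]);e=np.array([469.6,223,94.5])
for p in((183,348),(248,340)):
  for y in(-12.,-2.):
    w=vplane("side",((p[0]+.5)/9-.5+235,(p[1]+.5)/9-.5+125),e+y*ey,ey);print(y,"x",((w-e)@ex).round(1),"z rel edge",(w-e)[2].round(1))
f=[];tq=[]
for i in range(6): manip.wait(.1);f.append(manip.read_wrist_force());tq.append(manip.read_wrist_torque())
print(np.mean(f,0).round(2),np.mean(tq,0).round(2),manip.read_width())
E
```

```text
-12.0 x -14.8 z rel edge -11.7
-2.0 x -13.0 z rel edge -21.6
-12.0 x 10.3 z rel edge -16.5
-2.0 x 12.5 z rel edge -26.4
[ 0.04  0.06 -0.72] [0.01 0.01 0.01] 33.17144015524163
```

The near jaw is in front of the card, with its tip about 14 mm below the edge and within 3 mm of the middle. The mean wrist force is just the clip's weight, so there is no contact. I'm handing in.

```bash
python3 -c "
from station import manip
manip.job_done();print(manip.read_time_s())"
```

```text
the job is handed in; nothing more can be done
the job is handed in; nothing more can be done
```

I pinched the clip's loops in small steps to a 33 mm opening, lifted it off the rail, and lowered it over the middle of the taller card. I handed it in while still holding it there. I was given no verdict.

**Last checks:**
- **Opening:** the gripper read 33.2 mm, which by the given table is about 0.43 rad and an 18 mm gap at the tips.
- **Depth and centring:** the near jaw's tip measured about 14 mm below the card's edge and within about 3 mm of its middle.
- **Contact:** the mean wrist force was 0.72 N downward with almost no torque. That is just the clip's weight, so nothing suggests it was touching the card. The force guard never tripped on the way down.
- **Time:** about 15 s at hand-in.

**Less certain:**
- **Far jaw:** it was hidden behind the card, and the arm blocked the top view. Its clearance rests on the clip's pose measured in the gripper, which is good to about 1–2 mm.
- **Tilt:** the two lower corners of the near jaw differed by about 5 mm in measured depth (12 and 16.5 mm). The picture is coarse, but the clip may be slightly tilted.
- **Bystanders:** I did not check their positions afterwards. The arm stayed well above them.

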